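Proof-pull a crimped ring lug on the bench spring gauge

TASK

Proof-pull the copper ring lug of the green bleed resistor on the bench spring gauge. First work the empty gauge once: pull its hook block out to the stop and ease it back home without letting it snap. Then pick up the resistor, put its lug over the hook pin from above and pull by the resistor, away from the gauge, until the orange pointer stands level with the red marker (never well past it); finish while still holding it there, and leave the red marker and the things around alone.

Things in the scene. Friction and masses are not known exactly. Their poses are not given: they have to be found in the camera images.
- gauge: Bench spring gauge fixed to the table: foot plate 136 x 86 x 10 mm, aluminium housing 100 x 40 mm, top 52 mm above the table, white scale on it (ticks each 5 mm). Origin on the table under the housing's centre; x along the housing from hook to rear (the hook pulls out along -x, toward the robot), z up. Its front, a brass bush, ends at x = -57 mm.
- hook: Sprung hook: dark steel block 22 x 26 x 20 mm (x, y, z) on a rod, steel pin on top. Origin: centre of the block's top, at the pin's foot, 44 mm above the table; a 15 mm collar, 2 mm high, is round the foot. Axes as the gauge's. In the gauge's frame x = -82 mm at home, -137 mm at the stop. The block can be gripped from above across its 26 mm, the pin between the fingers.
- pin_tip (a point): Tip of the hook pin (10 mm diameter, round end), 26 mm above the hook's origin; the pin leans back 6 degrees toward the gauge, so the tip is 3 mm nearer to it than the foot. Axes as the gauge's. The spring draws the hook home with 1.4 N at home plus 0.12 N per mm of draw (8 N at the stop).
- pointer (a point): Orange pointer on the scale, fixed to the hook, moving with it toward the hook's side as it is drawn out. Point on the gauge's centre line, 54 mm above the table; axes as the gauge's.
- mark (a point): Red marker clip on the gauge's +y edge, its tip 6 mm wide along the scale. Point at the tip's middle, projected on the gauge's centre line, 54 mm above the table; axes as the gauge's. It stands 22 to 42 mm from the pointer's home, toward the hook; it slides stiffly.
- resistor: Green bleed resistor, loose: block 24 mm wide (x), 52 mm long (y), 20 mm high, origin at the centre of its underside; brass stubs of 8 mm at both ends; the -y stub carries a copper crimped ring lug. About 70 g. Grip it across its 24 mm width.
- lug (a point): Centre of the lug's ring, on the resistor's axis 58 mm from its origin along -y, 10 mm above its underside. The ring lies flat (its hole vertical as the resistor lies): 28 mm outside, hole 16 mm, 4 mm thick. Axes as the resistor's.
- tape: Roll of black tape, 61 mm, 18 mm high, loose; a bystander. Origin at the centre of its underside.
- tray: Blue screw tray 60 x 90 x 18 mm, loose; a bystander. Origin at the centre of its underside.
- cutters: Side cutters with orange handles, 129 x 44 x 11 mm, loose; a bystander. Origin at the centre of the underside.
- driver: Screwdriver with blue handle, 140 mm long, 18 mm thick, loose; a bystander. Origin at the centre of its underside.
Not all that is in view belongs to the job. There is more than one size of the resistor; the job needs the larger.

How it is judged:
By the outcome, as a careful person would: the job done as asked, in the order asked, and still so for the second after the job is handed in, while the arm keeps its last pose, push and grip.
It also fails if it takes over 64 s, if anything falls off the work surface, if the arm or the gripper's body presses on something with over 40 N, if the wrist force passes 120 N, or if a joint passes its speed limit or range.

ROBOT

A 6-joint arm with a two-finger parallel gripper is mounted at the origin on a cart in front of the work surface, level with it; the furniture and walls round the work are solid. World frame = base frame: x ahead of the robot, y to its left, z up, the work surface at z = 0. Lengths are in mm, angles in rad, forces in N, time in s.
With the tool pointing down it reaches from about 425 to 950 mm from the base axis. Payload 3.5 kg.
Tool frame: the origin (TCP) lies between the finger pads; the fingertips stand ahead of it and the grasp point (between the pads) lies 2 mm behind it (arm.tips_ahead is the z of the fingertips in the tool frame, in mm); z points along the fingers, y is the line along which they close (so a half turn about z gives the same grasp; the last joint's range is limited). The gripper opens to 85 mm and grips with 20 to 120 N. Pads are 22 mm wide; open, the fingers measure 114 mm over their backs; the gripper's body (76 mm by 85 mm) begins 54 mm behind the grasp point. The pads swing forward as they close: fully open they stand 13 mm farther back than shut.
Start: joints at [-1.282, 0.286, 1.577, -0, 1.279, -0.15], TCP at [286.797, -611.027, 248.325] pointing down, gripper open.
Joint ranges: [-2.77, 2.77], [-0.9, 2.22], [0.21, 2.48], [-1.53, 4.67], [0.24, 2.81], [-2.84, 2.84]. Speed limits (rad/s): [2.79, 2.79, 3.14, 3.14, 3.14, 3.14].

INTERFACE

Orientations are given as a unit quaternion [x, y, z, w].
In Python, from rig import sensors, vision, arm gives the robot as it stands.
- The arm moves only by the tool move_arm, never from a script. Its argument "commands" is a list that holds one entry, the list of rows, each a list of 4 numbers: the shift along the tool's x, y, z as a fraction of full scale, then the turn about the tool's z as a fraction of full scale. In form: [[[tx, ty, tz, twist], ...]]. A call has 1 to 10 rows; each row shifts and turns the commanded pose from where the row before left it, along the tool's axes as they then stand; what a row does not reach is not made up. Full scale, the value 1, is 0.03 m for a shift and pi rad for a turn. A row lasts 1/8 s, in which the tool goes at most 62.5 mm and 10.7 degrees, less where a joint would pass 70% of its speed; a pose out of reach is approached as far as the arm can. A call with a number of a shift or a turn outside -1 to 1 is refused whole. A call with a gripper value outside its range is refused whole. "grip" is the closure, from 0 (fully open) to 1 (shut), set as the call begins (left out, the last holds). The fingers move at their own pace and stop on an object; "force" is the grip in N (left out, the last holds). Time passes only in rows, so rows that do not move let the fingers close. It gives the time, the measured TCP pose, the force, the opening and the grip force at its end, in the units of the state.
- sensors.get_obs(): the state, without advancing time (a new reading comes with each control period).
- vision.capture(name): name is "scene" or "top" or "wrist"; returns a dict with "image" (400x640x3 uint8, red, green, blue), "depth" (400x640 float32, mm along the optical axis (not along the pixel's ray), 0 where there is no reading), "vfov" (degrees; the focal length in pixels is half the picture's height over the tangent of half this angle, whatever the lens; pixels are square), "cx", "cy" (the principal point, pixels), "position" and "attitude" of the camera in the world. Camera axes: x right, y up, looking along -z (the intrinsics and any distortion apply to the point x, -y, -z); pixel columns grow to the right and rows downward; lengths in mm; the calibration is good to about 2 mm. The wrist camera is an equidistant fisheye: a pixel r from the principal point sees the ray r / f radians off the axis. A picture is of the moment at which its call begins.
- arm.sign_off(): hands the job in; it is judged then, once.
The state is a dict: "time": time; "q": joint angles; "qd": joint speeds; "joint_efforts": joint torques, N m; "eef_pos": TCP position; "tcp_rot": TCP orientation; "ft_force": force on the tool from outside, world axes, zero at the start; "wrist_torque": the same for the moment, N m; "width": finger opening in mm; "finger_force": force on a finger pad.
Only numpy, scipy, OpenCV 4.12 (cv2) and the standard library are available. Lean on these libraries where they do the work, as an engineer would, in place of code of your own. Each camera call takes 0.05 s, during which the arm holds its last target. There are 200 camera calls.

## Working session

There is one attempt and no reset: what is moved stays moved. The work goes in short steps, Python scripts to look and compute and a tool call to move; the robot and the scene stay as the last step left them, time stands still between calls to the robot, and variables do not carry over. Pictures are saved under pics/ and viewed, at most 10 in all, crops included, and the job is handed in when it is done.

Besides the shell and the picture viewer there is one more tool, called after "Emit:" by a JSON object that holds its "fn" and its "kwargs". move_arm: Moves the arm, as the interface text tells. Shift numbers are shares of 0.03 m and turn numbers shares of pi rad, none past 1 either way. Its arguments: {"type":"object","properties":{"commands":{"type":"array"},"grip":{"type":"number"},"force":{"type":"number"}},"required":["commands"]}

```bash
ls; mkdir -p pics; cat > h.py <<'E'
import numpy as np, cv2
from scipy.spatial.transform import Rotation as R
from rig import sensors, vision, arm
def cap(n):
    return vision.capture(n)
def rot(c):
    a=np.array(c["attitude"],float)
    return a if a.shape==(3,3) else R.from_quat(a).as_matrix()
def ray(c,u,v,fish=False):
    f=200/np.tan(np.radians(c["vfov"])/2)
    x=(np.atleast_1d(u)-c["cx"])/f; y=(np.atleast_1d(v)-c["cy"])/f
    if fish:
        r=np.hypot(x,y)+1e-12; d=np.stack([x/r*np.sin(r),-y/r*np.sin(r),-np.cos(r)],-1)
    else: d=np.stack([x,-y,-np.ones_like(x)],-1)
    return d@rot(c).T
def onplane(c,u,v,z,fish=False):
    d=ray(c,u,v,fish); p=np.array(c["position"],float)
    return p+d*((z-p[2])/d[:,2])[:,None]
def save(c,n): cv2.imwrite("pics/"+n,c["image"][:,:,::-1])
E
python3 - <<'E'
from h import *
for n in("top","scene"):
    c=cap(n); save(c,n+"0.png"); print(n,{k:v for k,v in c.items() if k not in("image","depth")})
    np.savez(n+"0.npz",**c)
o=sensors.get_obs(); print(o, arm.tips_ahead)
E
```

```text
pics
top {'vfov': 50.830294607372345, 'cx': 318.8750295029656, 'cy': 198.82431335043316, 'position': array([ 333.1637812 ,   66.00980387, 1170.78181689]), 'attitude': array([-0.05449719,  0.0676039 ,  0.70749166, -0.70136675])}
scene {'vfov': 55.75923223109878, 'cx': 326.5907271702674, 'cy': 195.14810474170147, 'position': array([  14.36828819, -446.59798861,  543.97591651]), 'attitude': array([ 0.43253178, -0.18836676, -0.35730407,  0.8060819 ])}
{'time': 0.1, 'q': array([-1.28201761e+00,  2.87098683e-01,  1.57803951e+00,  1.18200710e-05,
        1.27861855e+00, -1.49997895e-01]), 'qd': array([-0.000194  , -0.00215174, -0.00511009,  0.0001783 ,  0.00066056,
       -0.00024004]), 'joint_efforts': array([ 6.20265255e-04, -4.07298768e+01, -2.93698150e+01, -1.40058273e-04,
        3.40312145e-03,  3.69337755e-06]), 'eef_pos': array([ 286.62958231, -610.49670178,  247.06624188]), 'tcp_rot': array([ 9.76030557e-01,  2.17630839e-01, -6.93789700e-05, -1.07982985e-03]), 'ft_force': array([-0.03158077, -0.67026476, -0.49130419]), 'wrist_torque': array([-0.00668713, -0.0124571 , -0.02499541]), 'finger_force': 0.0, 'width': 85.61379770157127} 17.0
```

```bash
sleep 1
```

```text
(no output)
```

View pics/top0.png

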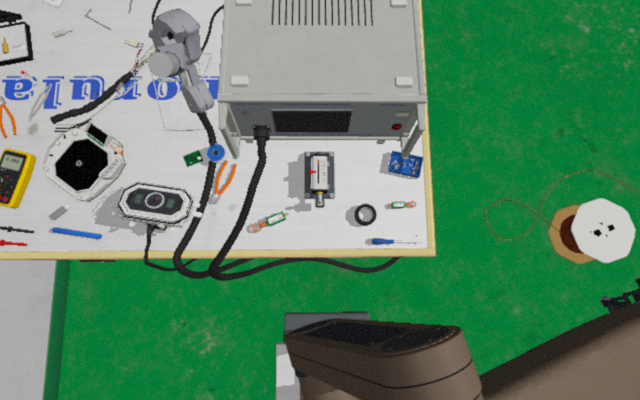

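View pics/scene0.png

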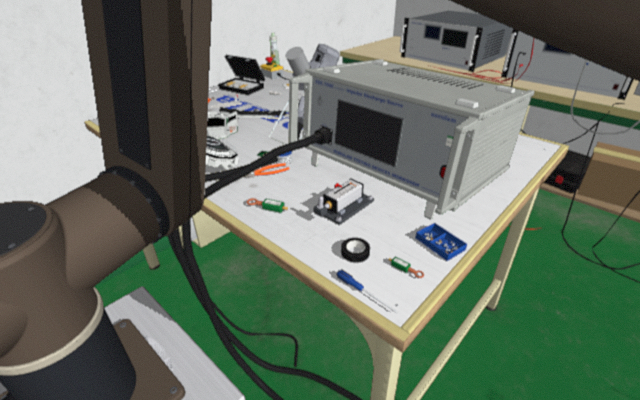

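The top view shows the gauge at about (319,175) with its hook at (320,200). The larger resistor is at (272,220) with its lug at lower left (254,226), and a thick black cable lies left of it. The smaller resistor is at (402,205) and the tape at (365,214).

```bash
python3 - <<'E'
from h import *
c=dict(np.load("top0.npz")); im=c["image"]
hsv=cv2.cvtColor(im,cv2.COLOR_RGB2HSV)
def blobs(name,lo,hi,z,box,mn=8):
    m=cv2.inRange(hsv,lo,hi); k=np.zeros_like(m); x0,y0,x1,y1=box; k[y0:y1,x0:x1]=m[y0:y1,x0:x1]
    n,l,s,ce=cv2.connectedComponentsWithStats(k)
    for i in range(1,n):
        if s[i,4]<mn: continue
        v,u=np.nonzero(l==i); p=onplane(c,u,v,z)[:,:2]
        (a,b),(w,h),an=cv2.minAreaRect(p.astype(np.float32))
        print(name,s[i,4],ce[i].round(1),"mean",p.mean(0).round(1),"rect",np.round([a,b,w,h,an],1), "depthZ",np.median(c["depth"][v,u]))
B=(230,140,430,250)
blobs("green",(45,80,40),(85,255,255),20,B)
blobs("copper",(3,60,80),(20,200,255),12,B)
blobs("red",(0,150,120),(4,255,255),54,B,1)
blobs("orange",(5,190,150),(22,255,255),54,(295,145,345,215),1)
blobs("foot",(90,0,0),(130,120,110),10,(295,145,345,215),20)
crop=im[140:260,220:430]; cv2.imwrite("pics/crop1.png",cv2.resize(crop,None,fx=3.8,fy=3.8,interpolation=cv2.INTER_CUBIC)[:,:,::-1])
# depth profile across cable near the resistor
for (u,v) in [(262,160),(250,190),(240,212),(235,225),(225,240),(272,220),(254,226),(319,175),(320,200),(300,220),(319,130)]:
    f=200/np.tan(np.radians(c["vfov"])/2); d=ray(c,u,v)[0]; print((u,v),(c["position"]+d*c["depth"][v,u]).round(1))
E
```

```text
green 20 [396.6 206. ] mean [ 512.2 -172.1] rect [ 515.1 -176.    33.6   11.2   89.6] depthZ 1176.1636
green 51 [275.3 219.8] mean [476.4 163.9] rect [479.6 164.   23.1  49.9  20.9] depthZ 1156.8951
copper 17 [232.8 168.8] mean [623.3 285.2] rect [621.1 287.2   8.9  38.1  60.8] depthZ 1189.3694
copper 15 [232.8 175. ] mean [605.2 284.8] rect [605.  284.8   2.9  42.3  70.7] depthZ 1192.9011
copper 35 [409.9 203.9] mean [ 519.3 -211.4] rect [ 520.4 -211.7   28.3   14.2   89.6] depthZ 1181.9923
copper 82 [258.7 225.9] mean [461. 210.] rect [459.  207.8  23.4  42.4   6.7] depthZ 1159.7771
red 11 [311.5 171.2] mean [604.7  63.4] rect [606.   62.3   7.8  14.7  22. ] depthZ 1145.2422
foot 540 [319.  176.8] mean [599.3  42.3] rect [600.6  44.   82.4 142.   89.1] depthZ 1187.6282
(262, 160) [616.3 189.5 129.5]
(250, 190) [539.8 219.4 124. ]
(240, 212) [487.7 248.   96.9]
(235, 225) [456.1 262.8  81.3]
(225, 240) [419.5 292.8  55.1]
(272, 220) [476.  172.9  19.6]
(254, 226) [461.8 224.4   1.8]
(319, 175) [594.4  43.2  51.9]
(320, 200) [522.2  41.6  69.8]
(300, 220) [477.7  96.6   0.6]
(319, 130) [702.4  43.1 109.8]
```

View pics/crop1.png

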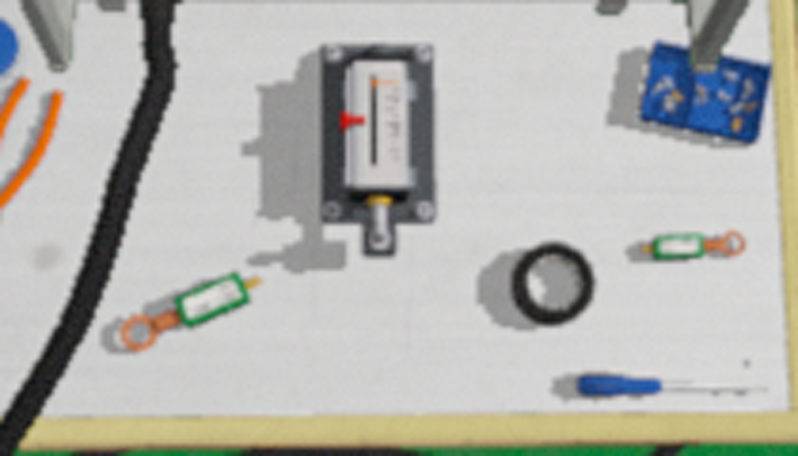

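The crop shows the gauge lying almost along world x, with its pin tip near world (522,42,70). The larger resistor is near (477,166) with its lug toward (461,212). The cable hangs at about z = 90 to 130 behind the lug, so I'll keep away from it. Next I move above the hook.

Emit:
{"fn": "move_arm", "kwargs": {"commands": [[[0,0,0,0.0465],[0,0,0,0.0465],[0,0,0,0.0465],[0.35,-1,0.05,0],[0.35,-1,0.05,0],[0.35,-1,0.05,0],[0.35,-1,0.05,0],[0.35,-1,0.05,0],[0.35,-1,0.05,0],[0.35,-1,0.05,0]]], "grip": 0}}

```text
time: 1.35
eef_pos: [360.3, -399.7, 237.2]
tcp_rot: [1.0, 0.0, -0.0, -0.0]
ft_force: [0.1, -0.1, 0.4]
width: 85.7
finger_force: 0.0
```

Emit:
{"fn": "move_arm", "kwargs": {"commands": [[[0.35,-1,0.05,0],[0.35,-1,0.05,0],[0.35,-1,0.05,0],[0.35,-1,0.05,0],[0.35,-1,0.05,0],[0.35,-1,0.05,0],[0.35,-1,0.05,0],[0.35,-1,0.05,0],[0.35,-1,0.05,0],[0.35,-1,0.05,0]]]}}

```text
time: 2.6
eef_pos: [465.0, -99.8, 222.3]
tcp_rot: [1.0, 0.0, -0.0, -0.0]
ft_force: [0.8, -0.0, -0.9]
width: 85.6
finger_force: 0.0
```

Emit:
{"fn": "move_arm", "kwargs": {"commands": [[[0.35,-1,0.4,0],[0.35,-1,0.4,0],[0.35,-1,0.4,0],[0.35,-1,0.4,0],[0.15,-0.8,0.4,0],[0,0,0,0],[0,0,0,0]]]}}

```text
time: 3.48
eef_pos: [511.4, 42.7, 162.9]
tcp_rot: [1.0, 0.0, -0.0, 0.0]
ft_force: [0.3, 0.6, -0.1]
width: 85.2
finger_force: 0.0
```

```bash
python3 - <<'E'
from h import *
o=sensors.get_obs(); print(o["time"],o["eef_pos"],R.from_quat(o["tcp_rot"]).as_matrix()[:,0],o["q"])
c=cap("wrist"); save(c,"w1.png"); print({k:v for k,v in c.items() if k not in("image","depth")}); np.savez("w1.npz",**c)
E
```

```text
3.475 [511.35727353  42.71502989 162.88108449] [ 9.99999751e-01  6.87717226e-04 -1.59617637e-04] [-1.14402871e-01  1.80122886e-02  2.04366771e+00 -4.44056020e-04
  1.08002810e+00  1.45591502e+00]
{'vfov': 65.70646984690485, 'cx': 321.21857141423163, 'cy': 203.54709271175682, 'position': array([580.91038198,  42.97035533, 288.7925469 ]), 'attitude': array([-0.09932351,  0.098593  , -0.69999502,  0.70030082])}
```

View pics/w1.png

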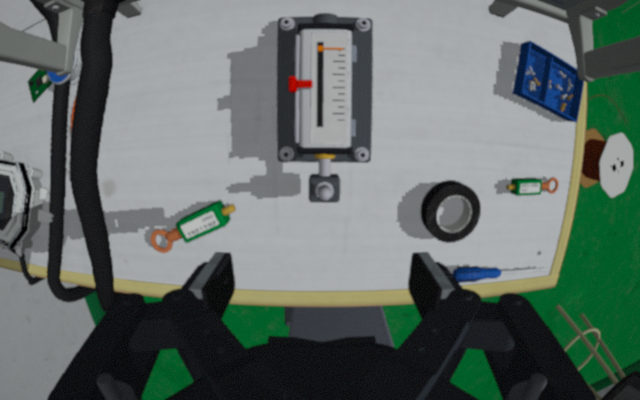

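The fisheye wrist view shows the gauge upright, with the orange pointer at about (330,47) and the red marker at about (298,84). The hook block is at (324,188), and the resistor at (203,222) has its lug at (162,240). I'll measure these.

```bash
cat >> h.py <<'E'
def blob(c,lo,hi,box,mn=10):
    hsv=cv2.cvtColor(c["image"],cv2.COLOR_RGB2HSV)
    m=cv2.inRange(hsv,lo,hi); k=np.zeros_like(m); x0,y0,x1,y1=box; k[y0:y1,x0:x1]=m[y0:y1,x0:x1]
    n,l,s,ce=cv2.connectedComponentsWithStats(k)
    return sorted([np.nonzero(l==i)[::-1] for i in range(1,n) if s[i,4]>=mn],key=lambda t:-len(t[0]))
def rect(p):
    return cv2.minAreaRect(p[:,:2].astype(np.float32))
E
python3 - <<'E'
from h import *
c=dict(np.load("w1.npz"))
def show(n,lo,hi,box,z,mn=10):
    for u,v in blob(c,lo,hi,box,mn)[:3]:
        p=onplane(c,u,v,z,True); print(n,len(u),"px",u.mean().round(1),v.mean().round(1),u.min(),u.max(),v.min(),v.max(),"xy",p.mean(0)[:2].round(1),"x",p[:,0].min().round(1),p[:,0].max().round(1),"y",p[:,1].min().round(1),p[:,1].max().round(1),"rect",np.round(np.hstack(rect(p)),1))
show("red",(0,150,120),(4,255,255),(280,60,330,110),54)
show("orange",(6,150,150),(22,255,255),(310,30,350,70),54)
show("foot",(90,0,0),(140,140,100),(270,10,380,170),10,200)
show("housing",(0,0,170),(180,40,255),(290,20,360,155),52,200)
show("block",(0,0,0),(180,140,105),(300,172,350,205),44,50)
show("green",(45,80,40),(85,255,255),(150,190,260,260),20)
show("lug",(3,70,80),(20,255,255),(140,220,185,260),10)
im=c["image"]; A=cv2.resize(im[10:210,265:385],None,fx=3,fy=3,interpolation=cv2.INTER_CUBIC); B=cv2.resize(im[190:260,135:245],(440,280),interpolation=cv2.INTER_CUBIC)
o=np.zeros((600,800,3),np.uint8); o[:600,:360]=A; o[:280,360:800]=B; cv2.imwrite("pics/w1c.png",o[:,:,::-1])
E
```

```text
red 201 px 297.6 83.6 289 311 76 91 xy [606.2  60.4] x 600.5 612.1 y 50.4 66.8 rect [605.   59.5  17.4  10.9  72.2]
orange 24 px 320.1 47.8 318 323 46 50 xy [633.9  43.6] x 632.2 635.4 y 41.4 45.2 rect [633.8  43.3   3.7   3.2  90. ]
foot 5964 px 322.7 88.2 276 371 14 161 xy [607.6  41.4] x 540.6 676.8 y -1.9 83.4 rect [608.7  40.6  84.9 136.3  89.6]
foot 242 px 319.5 90.7 317 322 53 126 xy [604.4  44.2] x 572.4 639.0 y 42.0 46.5 rect [605.7  44.2  66.5   4.5   0. ]
housing 276 px 345.2 117.2 325 349 74 145 xy [580.6  24.6] x 559.2 613.9 y 21.6 39.9 rect [584.7  23.1  17.4  56.2  71.3]
block 612 px 322.6 187.1 309 338 172 201 xy [524.1  41.6] x 512.5 536.6 y 28.9 52.7 rect [524.6  40.8  24.2  23.8   0. ]
green 603 px 205.1 219.0 176 229 201 241 xy [487.7 155. ] x 464.1 505.8 y 129.8 187.7 rect [484.6 158.7  24.   57.7  23.5]
lug 380 px 165.0 238.7 151 181 228 252 xy [461.3 209.8] x 445.3 474.0 y 189.2 229.1 rect [462.9 210.3  26.5  39.7  41.9]
```

View pics/w1c.png

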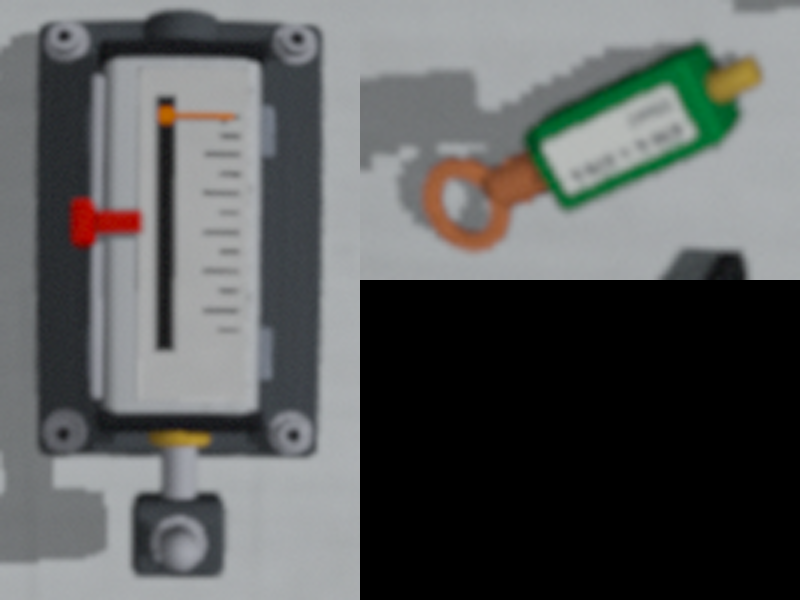

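Emit:
{"fn": "move_arm", "kwargs": {"commands": [[[0.2,0.03,0.7,0],[0.2,0.03,0.7,0],[0,0,0.7,0],[0,0,0,0],[0,0,0,0]]]}}

```text
time: 4.15
eef_pos: [524.1, 40.7, 101.0]
tcp_rot: [1.0, -0.0, 0.001, 0.0]
ft_force: [0.4, -0.2, 0.4]
width: 85.6
finger_force: 0.0
```

```bash
cat > chk.py <<'E'
from h import *
c=cap("wrist"); np.savez("w2.npz",**c); o=sensors.get_obs(); print(o["time"],o["eef_pos"].round(1),c["position"])
for n,lo,hi,z,mn in [("red",(0,150,120),(4,255,255),54,20),("orange",(6,150,150),(22,255,255),54,8),("foot",(90,0,0),(140,140,100),10,400),("brass",(20,120,100),(32,255,255),34,10)]:
    for u,v in blob(c,lo,hi,(230,0,410,260),mn)[:3]:
        p=onplane(c,u,v,z,True); print(n,len(u),"px",u.mean().round(1),v.mean().round(1),"box",u.min(),u.max(),v.min(),v.max(),"xy",p.mean(0)[:2].round(1),"x",p[:,0].min().round(1),p[:,0].max().round(1),"y",p[:,1].min().round(1),p[:,1].max().round(1))
E
python3 chk.py; python3 - <<'E'
from h import *
c=dict(np.load("w2.npz")); im=c["image"]
cv2.imwrite("pics/w2.png",cv2.resize(im[100:400,200:440],(640,800)[::1],interpolation=cv2.INTER_CUBIC)[:600,:,::-1])
d=dict(np.load("w1.npz")); print(onplane(d,325.3,191,69,True))
E
```

```text
4.2 [524.3  40.8 101.3] [593.42506894  40.86781208 226.9932053 ]
red 386 px 286.0 94.9 box 274 304 85 105 xy [606.2  60.1] x 600.5 611.9 y 50.2 66.8
orange 96 px 324.9 46.2 box 313 345 43 49 xy [633.8  38.7] x 632.1 635.7 y 27.6 45.2
orange 19 px 325.8 190.4 box 320 333 189 191 xy [551.7  38.1] x 551.4 552.6 y 34.0 41.4
foot 8869 px 321.5 95.3 box 261 382 0 191 xy [609.8  40.6] x 540.8 679.7 y -2.2 83.0
foot 1135 px 320.6 227.5 box 302 341 194 249 xy [512.5  41.2] x 495.0 538.5 y 26.0 55.0
foot 483 px 315.4 101.5 box 312 319 52 152 xy [604.5  44.7] x 568.9 639.8 y 42.2 47.2
brass 64 px 323.4 190.1 box 313 334 188 192 xy [547.1  39.3] x 545.9 548.5 y 32.5 46.0
[[527.05395062  39.74638305  69.        ]]
```

View pics/w2.png

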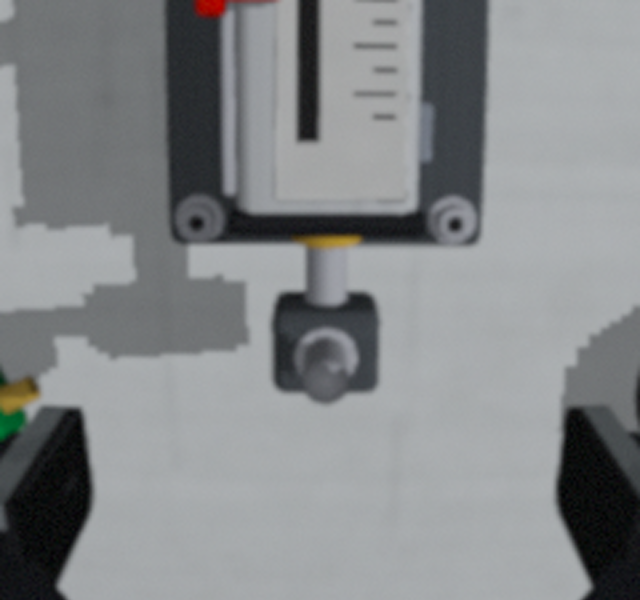

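The close view shows the block centred between the fingers at crop (326,342), with the pin tip at (325,378). The pointer-to-marker distance is 27.6 mm, inside the 22–42 mm range. Now I go down and grip.

Emit:
{"fn": "move_arm", "kwargs": {"commands": [[[0,0,0.6,0],[0,0,0.6,0],[0,0,0.5,0],[0,0,0.2,0],[0,0,0,0]]]}}

```text
time: 4.82
eef_pos: [523.0, 41.4, 42.0]
tcp_rot: [1.0, 0.0, -0.001, -0.0]
ft_force: [0.3, -0.0, 0.5]
width: 85.5
finger_force: 0.0
```

Emit:
{"fn": "move_arm", "kwargs": {"commands": [[[0,0,0,0],[0,0,0,0],[0,0,0,0],[0,0,0,0],[0,0,0,0],[0,0,0,0]]], "grip": 1, "force": 40}}

```text
time: 5.58
eef_pos: [523.8, 40.5, 43.5]
tcp_rot: [1.0, 0.0, 0.0, 0.001]
ft_force: [-2.2, -5.7, 4.9]
width: 25.5
finger_force: 43.0
```

Emit:
{"fn": "move_arm", "kwargs": {"commands": [[[-0.25,0,0,0],[-0.25,0,0,0],[-0.25,0,0,0],[-0.25,0,0,0],[-0.25,0,0,0],[-0.25,0,0,0],[-0.2,0,0,0],[0,0,0,0]]]}}

```text
time: 6.58
eef_pos: [474.8, 40.8, 43.5]
tcp_rot: [1.0, 0.0, 0.004, 0.001]
ft_force: [6.2, -3.6, -4.6]
width: 25.0
finger_force: 41.9
```

```bash
python3 chk.py | grep -E "orange|red|^[0-9]"
```

```text
6.625 [475.   40.8  43.5] [543.30539693  41.0890837  170.0357826 ]
orange 209 px 326.3 12.3 box 308 357 8 16 xy [585.1  39. ] x 583.5 586.9 y 27.5 45.8
orange 50 px 320.8 103.6 box 317 329 99 108 xy [549.2  41. ] x 547.5 550.9 y 38.0 42.5
```

Emit:
{"fn": "move_arm", "kwargs": {"commands": [[[-0.1,0,0,0],[-0.1,0,0,0],[-0.07,0,0,0],[0,0,0,0]]]}}

```text
time: 7.12
eef_pos: [468.5, 40.8, 43.6]
tcp_rot: [1.0, -0.0, 0.007, 0.0]
ft_force: [12.1, -3.1, -9.5]
width: 25.0
finger_force: 41.2
```

```bash
python3 chk.py | grep -E "orange|red|^[0-9]"
```

```text
7.175 [468.5  40.8  43.6] [536.36419285  41.0498015  170.42884688]
orange 221 px 325.8 12.8 box 307 357 8 17 xy [578.8  39.1] x 576.9 580.8 y 27.4 46.2
orange 65 px 324.7 90.0 box 317 341 84 94 xy [548.   39.6] x 546.5 550.3 y 33.5 42.4
orange 13 px 331.2 87.8 box 327 337 86 88 xy [548.9  37.2] x 548.8 549.5 y 35.0 38.7
```

Emit:
{"fn": "move_arm", "kwargs": {"commands": [[[-0.07,0,0,0],[0,0,0,0]]]}}

```text
time: 7.42
eef_pos: [468.3, 40.8, 43.7]
tcp_rot: [1.0, -0.001, 0.01, 0.0]
ft_force: [18.7, -2.4, -15.2]
width: 25.2
finger_force: 40.6
```

```bash
python3 chk.py | grep -E "orange|red|^[0-9]"
```

```text
7.475 [468.3  40.8  43.7] [535.40678694  40.95852844 170.93024289]
orange 220 px 325.1 12.9 box 307 357 8 17 xy [578.7  39.3] x 576.9 580.8 y 27.2 46.1
orange 66 px 322.6 88.2 box 316 336 84 93 xy [548.4  40.3] x 546.6 550.1 y 35.3 42.7
```

At the stop: the pull rose to 18.7 N with no further travel. Now I ease it home.

Emit:
{"fn": "move_arm", "kwargs": {"commands": [[[0.2,0,0,0],[0.25,0,0,0],[0.25,0,0,0],[0.25,0,0,0],[0.25,0,0,0],[0.25,0,0,0],[0.2,0,0,0],[0.15,0,0,0],[0.1,0,0,0],[0.1,0,0,0]]]}}

```text
time: 8.72
eef_pos: [523.5, 40.5, 43.6]
tcp_rot: [1.0, 0.0, 0.002, 0.001]
ft_force: [1.1, -5.5, 2.5]
width: 25.0
finger_force: 42.9
```

Emit:
{"fn": "move_arm", "kwargs": {"commands": [[[0.05,0,0,0],[0,0,0,0]]]}}

```text
time: 8.98
eef_pos: [523.7, 40.5, 43.5]
tcp_rot: [1.0, 0.0, -0.0, 0.001]
ft_force: [-3.0, -5.7, 6.2]
width: 24.8
finger_force: 43.4
```

```bash
python3 chk.py | grep -E "orange|red|^[0-9]"
```

```text
9.025 [523.7  40.5  43.5] [593.28972817  40.9298537  169.42311814]
red 922 px 268.4 83.0 box 250 296 68 98 xy [606.3  60.2] x 600.6 612.3 y 49.9 67.2
orange 228 px 326.0 11.9 box 308 358 7 16 xy [633.9  38.9] x 632.1 635.9 y 27.0 45.6
orange 21 px 323.9 221.4 box 317 332 221 222 xy [552.6  39.6] x 552.4 552.8 y 36.4 42.3
```

Emit:
{"fn": "move_arm", "kwargs": {"commands": [[[0,0,0,0],[0,0,0,0],[0,0,0,0],[0,0,0,0],[0,0,-0.4,0],[0,0,-0.8,0],[0,0,-1,0],[0,0,-1,0],[0,0,-1,0]]], "grip": 0}}

```text
time: 10.15
eef_pos: [523.8, 41.3, 170.8]
tcp_rot: [1.0, 0.0, 0.001, 0.0]
ft_force: [1.0, 0.6, -0.6]
width: 85.4
finger_force: 0.0
```

Emit:
{"fn": "move_arm", "kwargs": {"commands": [[[-0.3,-0.8,0,-0.056],[-0.6,-0.8,0,-0.056],[-0.6,-0.8,0,-0.056],[-0.6,-0.4,0,-0.056],[-0.6,0,0,-0.056],[0,0,0,-0.056],[0,0,0,-0.056],[0,0,0,-0.056],[0,0,0,-0.056],[0,0,0,-0.056]]]}}

```text
time: 11.4
eef_pos: [432.5, 91.8, 169.8]
tcp_rot: [0.635, 0.773, 0.0, 0.0]
ft_force: [0.2, -1.2, 0.9]
width: 85.6
finger_force: 0.0
```

Emit:
{"fn": "move_arm", "kwargs": {"commands": [[[0,0,0,-0.056],[0,0,0,0],[0,0,0,0]]]}}

```text
time: 11.78
eef_pos: [432.4, 91.7, 169.3]
tcp_rot: [0.568, 0.823, 0.0, 0.0]
ft_force: [-0.0, -0.4, -0.5]
width: 85.3
finger_force: 0.0
```

```bash
cat > res.py <<'E'
from h import *
c=cap("wrist"); np.savez("w3.npz",**c); save(c,"w3.png"); o=sensors.get_obs(); x=R.from_quat(o["tcp_rot"]).as_matrix()[:,0]
print(o["time"],o["eef_pos"].round(1),"yaw",np.degrees(np.arctan2(x[1],x[0])).round(2),o["q"].round(2),c["position"].round(1))
for n,lo,hi,z,mn in [("green",(45,80,40),(85,255,255),20,60),("lug",(3,70,60),(20,255,255),10,60),("stub",(20,120,100),(32,255,255),10,15)]:
    for u,v in blob(c,lo,hi,(80,0,560,400),mn)[:3]:
        p=onplane(c,u,v,z,True); print(n,len(u),"px",u.mean().round(1),v.mean().round(1),"box",u.min(),u.max(),v.min(),v.max(),"xy",p.mean(0)[:2].round(1),"rect",np.round(np.hstack(rect(p)),1))
E
python3 res.py
```

```text
11.825 [432.4  91.7 169.1] yaw 110.8 [-0.02 -0.16  2.2   0.    1.1  -0.38] [406.8 157.5 295.2]
green 36517 px 192.5 137.1 box 80 311 0 347 xy [287.   91.7] rect [264.9 -10.6 280.9 502.5   7.4]
green 1795 px 166.7 375.8 box 140 193 348 399 xy [ 318.3 -238. ] rect [ 320.8 -255.8  180.8   62.1   78.3]
green 693 px 396.5 141.5 box 385 412 115 171 xy [478.  161.9] rect [480.3 161.3  25.3  51.3  22.9]
lug 1205 px 532.3 63.7 box 505 559 28 109 xy [592.8 306.6] rect [597.4 306.3  45.2  99.   67.6]
lug 644 px 396.7 90.1 box 383 409 68 114 xy [462.4 207. ] rect [462.1 206.1  24.9  43.9  21. ]
lug 193 px 318.1 41.7 box 298 336 0 92 xy [379.  222.8] rect [3.786e+02 2.197e+02 3.300e+00 9.640e+01 1.000e-01]
stub 50 px 398.1 176.4 box 396 401 172 181 xy [495.1 131.9] rect [495.5 132.    5.    8.9  23.7]
```

Emit:
{"fn": "move_arm", "kwargs": {"commands": [[[0.53,0.77,0.4,-0.004],[0.53,0.77,0.4,-0.004],[0.53,0.77,0.4,-0.004],[0,0,0.5,0],[0,0,0,0],[0,0,0,0]]]}}

```text
time: 12.58
eef_pos: [478.8, 161.0, 117.9]
tcp_rot: [0.552, 0.834, -0.0, -0.0]
ft_force: [0.2, 0.3, -0.0]
width: 85.3
finger_force: 0.0
```

```bash
python3 res.py
```

```text
12.625 [479.1 161.  118.3] yaw 113.01 [ 0.12  0.06  2.09 -0.    0.99 -0.28] [450.8 225.8 243.8]
green 14550 px 167.4 40.7 box 80 263 0 100 xy [309.4 241.1] rect [294.6 236.  188.2  81.3  10.3]
green 10248 px 131.4 256.2 box 80 195 191 345 xy [329.9  45.2] rect [305.9  10.8 281.2 100.9  53.6]
green 868 px 326.2 205.9 box 312 342 175 242 xy [480.1 165.7] rect [481.5 163.5  22.3  53.3  22.8]
lug 2034 px 513.3 105.9 box 478 552 59 162 xy [594.8 307.4] rect [597.9 306.9  44.4  99.4  68.8]
lug 1026 px 326.0 145.3 box 308 343 117 176 xy [462.4 207.1] rect [462.5 206.   26.3  45.1  23.1]
lug 415 px 232.5 101.5 box 195 274 5 211 xy [381.5 211.1] rect [381.  204.9 177.2   3.8  89.7]
stub 62 px 326.7 247.4 box 324 330 243 252 xy [495.8 130.8] rect [496.1 130.8   5.    8.2  23.2]
```

View pics/w3.png

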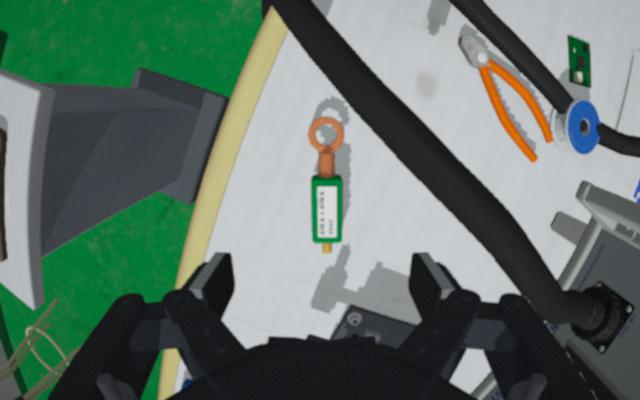

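The resistor stands upright in view at (326,206), with its lug ring at (326,134) and the cable diagonal to the right and clear of the gripper. Down and grip.

Emit:
{"fn": "move_arm", "kwargs": {"commands": [[[-0.03,0.1,0.6,-0.003],[0,0,0.8,0],[0,0,0.8,0],[0,0,0.6,0],[0,0,0.4,0],[0,0,0,0],[0,0,0,0]]]}}

```text
time: 13.5
eef_pos: [483.0, 162.0, 22.5]
tcp_rot: [0.547, 0.837, 0.0, 0.001]
ft_force: [-0.2, 0.5, 0.0]
width: 85.5
finger_force: 0.0
```

```bash
python3 res.py | grep -vE "green [0-9]{4}"
```

```text
13.55 [483.1 162.1  22.7] yaw 113.62 [ 0.12  0.24  2.11 -0.    0.79 -0.29] [454.  226.5 148.4]
lug 2933 px 320.8 162.8 box 291 350 115 215 xy [462.4 207.2] rect [462.8 205.8  26.5  46.2  23.6]
lug 807 px 163.7 133.8 box 128 214 0 293 xy [384.  188.8] rect [383.8 175.2 170.2   2.3  89.9]
lug 278 px 555.3 62.3 box 548 559 47 88 xy [554.6 314. ] rect [554.2 311.5   8.9  23.9  21.7]
stub 108 px 320.9 319.9 box 315 326 315 325 xy [496.6 128.7] rect [496.5 128.5   6.1   7.1  23.7]
```

Emit:
{"fn": "move_arm", "kwargs": {"commands": [[[0,0,0.08,0],[0,0,0,0],[0,0,0,0],[0,0,0,0],[0,0,0,0],[0,0,0,0],[0,0,0,0]]], "grip": 1, "force": 60}}

```text
time: 14.42
eef_pos: [482.7, 162.0, 19.8]
tcp_rot: [0.547, 0.837, 0.0, 0.0]
ft_force: [-0.5, 0.2, 3.8]
width: 22.8
finger_force: 60.7
```

```bash
python3 res.py | grep -vE "green [0-9]{4}"
```

```text
14.475 [482.7 162.   19.8] yaw 113.61 [ 0.12  0.24  2.11  0.    0.79 -0.29] [453.8 226.4 145.7]
lug 3036 px 321.5 164.0 box 291 351 115 218 xy [462.4 207.2] rect [463.  205.7  26.4  46.8  24.5]
lug 871 px 160.1 143.9 box 124 212 0 333 xy [384.1 182.5] rect [3.842e+02 1.569e+02 2.500e+00 2.049e+02 3.000e-01]
lug 155 px 556.4 58.9 box 551 559 47 78 xy [552.4 314.5] rect [552.  312.8   6.4  17.8  21.1]
stub 103 px 321.0 323.2 box 316 326 319 328 xy [496.5 128.4] rect [496.6 128.2   5.5   6.4  23.6]
```

Emit:
{"fn": "move_arm", "kwargs": {"commands": [[[0,0,-0.4,0],[0,0,-0.8,0],[0,0,-0.9,0],[0,0,-0.9,0],[-0.6,-0.3,0,0],[-0.7,-0.3,0,0.04],[-0.6,-0.2,0,0.056],[0,0,0,0.056],[0,0,0,0.056],[0,0,0,0.056]]]}}

```text
time: 15.72
eef_pos: [480.0, 99.9, 109.3]
tcp_rot: [0.84, 0.543, -0.0, -0.0]
ft_force: [-0.5, -0.6, -0.8]
width: 22.4
finger_force: 60.2
```

Emit:
{"fn": "move_arm", "kwargs": {"commands": [[[0,0,0,0.056],[0,0,0,0.056],[0,0,0,0.056],[0,0,0,0.056],[0,0,0,0.056],[0,0,0,0.056],[0,0,0,0.056],[0,0,0,0.031],[0,0,0,0],[0,0,0,0]]]}}

```text
time: 16.98
eef_pos: [480.4, 100.0, 109.4]
tcp_rot: [0.996, -0.087, -0.0, 0.0]
ft_force: [-0.1, -0.4, -0.8]
width: 22.7
finger_force: 60.2
```

```bash
cat > lug.py <<'E'
from h import *
c=cap("wrist"); np.savez("w4.npz",**c); save(c,"w4.png"); o=sensors.get_obs(); M=R.from_quat(o["tcp_rot"]).as_matrix(); x=M[:,0]; T=o["eef_pos"]
print(o["time"],T.round(1),"yaw",np.degrees(np.arctan2(x[1],x[0])).round(2),o["ft_force"].round(1),o["width"].round(1))
z=T[2]-9.8
for u,v in blob(c,(3,70,60),(20,255,255),(250,90,400,260),300)[:1]:
    p=onplane(c,u,v,z,True); q=(p-T)@M; top=q[:,0].max(); s=q[q[:,0]>top-26]
    print("lug box",u.min(),u.max(),v.min(),v.max(),"tool x far",top.round(1),"ring y",s[:,1].min().round(1),s[:,1].max().round(1),"centre world",(T+M@np.array([top-14,(s[:,1].min()+s[:,1].max())/2,9.8])).round(1))
E
python3 lug.py
```

```text
Traceback (most recent call last):
  File "lug.py", line 3, in <module>
    print(o["time"],T.round(1),"yaw",np.degrees(np.arctan2(x[1],x[0])).round(2),o["ft_force"].round(1),o["width"].round(1))
                                                                                                       ^^^^^^^^^^^^^^^^
AttributeError: 'float' object has no attribute 'round'
```

Emit:
{"fn": "move_arm", "kwargs": {"commands": [[[0,0,0,-0.0555],[-0.3,0.9,0,0],[-0.24,1,0,0],[0,0.09,0,0],[0,0,0,0],[0,0,0,0]]]}}

```text
time: 17.77
eef_pos: [464.7, 41.0, 109.5]
tcp_rot: [1.0, -0.0, 0.0, -0.0]
ft_force: [0.6, 0.7, -1.0]
width: 22.0
finger_force: 60.2
```

```bash
sed -i 's/,o\["width"\].round(1)//' lug.py; python3 lug.py; python3 chk.py
```

```text
17.825 [464.6  41.  109.4] yaw 0.0 [-0.2 -0.1 -1.4]
lug box 290 352 114 218 tool x far 70.7 ring y -13.7 13.5 centre world [521.3  41.1  99.7]
17.875 [464.6  41.  109.4] [534.13466232  41.14262502 235.37186648]
red 161 px 288.4 2.8 box 277 305 0 8 xy [604.5  60.3] x 601.0 606.7 y 50.5 67.1
orange 2090 px 322.4 159.4 box 292 350 116 217 xy [508.7  40.3] x 473.2 534.5 y 24.1 58.2
orange 26 px 323.0 91.2 box 319 330 89 94 xy [549.1  40. ] x 547.4 550.4 y 36.0 42.3
foot 5738 px 322.5 63.4 box 264 380 0 110 xy [574.4  40.1] x 539.0 625.1 y -1.7 82.7
brass 170 px 323.6 92.0 box 312 336 88 96 xy [550.2  39.5] x 547.6 552.8 y 31.6 46.9
```

View pics/w4.png

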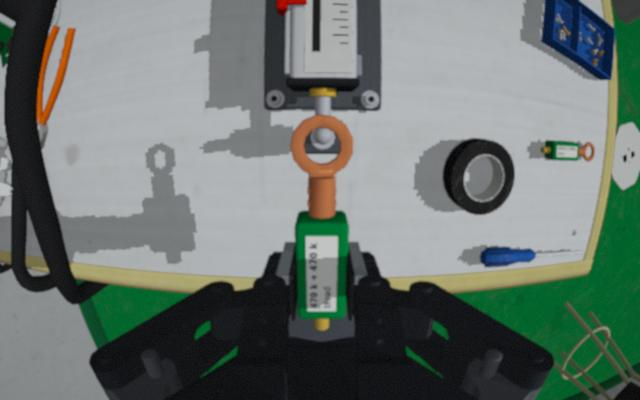

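```bash
python3 - <<'E'
from h import *
c=dict(np.load("w2.npz")); w=dict(np.load("w4.npz")); a=dict(np.load("w1.npz"))
print(onplane(w,323,137,68,True), onplane(a,325.3,191,68,True))
im=w["image"]; cv2.imwrite("pics/w4c.png",cv2.resize(im[85:185,275:370],(570,600),interpolation=cv2.INTER_CUBIC)[:,:,::-1])
E
```

```text
[[523.15767783  40.07694335  68.        ]] [[526.8089176  39.7317148  68.       ]]
```

View pics/w4c.png

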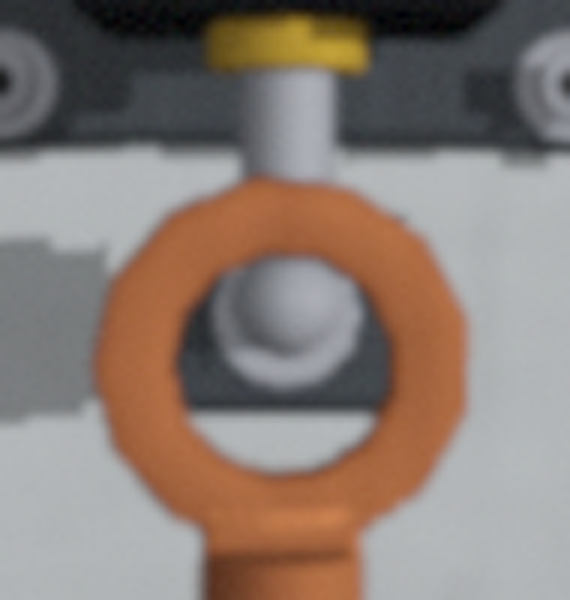

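The crop shows the ring hole centred at (285,362) and the pin tip at (290,305), so the lug needs about 2 mm forward and 0.5 mm to the right. I'll lower it onto the pin in stages.

Emit:
{"fn": "move_arm", "kwargs": {"commands": [[[0.07,0.02,0.2,0],[0,0,0.4,0],[0,0,0.3,0],[0,0,0,0]]]}}

```text
time: 18.38
eef_pos: [465.4, 39.9, 80.9]
tcp_rot: [1.0, -0.001, -0.002, -0.0]
ft_force: [0.4, -0.6, -0.5]
width: 22.7
finger_force: 60.2
```

```bash
python3 lug.py; python3 - <<'E'
from h import *
c=dict(np.load("w4.npz")); hsv=cv2.cvtColor(c["image"],cv2.COLOR_RGB2HSV)
m=cv2.inRange(hsv,(3,70,60),(20,255,255)); cs,h=cv2.findContours(m,cv2.RETR_CCOMP,cv2.CHAIN_APPROX_NONE)
for k,(q,hh) in enumerate(zip(cs,h[0])):
    if hh[3]>=0 and cv2.contourArea(q)>200:
        x,y,w,hg=cv2.boundingRect(q); print("hole box",x,y,w,hg)
        g=hsv[y:y+hg,x:x+w,2]; s=hsv[y:y+hg,x:x+w,1]
        print(g[::2,::2])
E
```

```text
18.425 [466.   39.8  81.6] yaw -0.06 [ 0.5 -1.3 -1.2]
lug box 291 352 114 218 tool x far 70.1 ring y -13.3 13.3 centre world [522.1  39.8  71.7]
hole box 304 127 37 38
[[172 171 167 168 169 164 153 138 131 130 134 133 140 155 164 168 168 173
  178]
 [171 171 168 161 149 142 128 133 139 142 141 130 110 112 145 160 164 168
  171]
 [172 172 164 140 133 123 108 105 105 106 113 141 152 117  94 134 156 164
  170]
 [173 167 147 136 127 107 110 127 142 148 125 102 133 159 121  85 124 155
  166]
 [172 148 116 118 104 114 130 145 160 170 154 110 107 149 157 101  84 139
  162]
 [162 106 108 104 103 119 136 151 165 174 175 137  99 127 165 116  72 120
  156]
 [151  86 109  96 106 120 138 153 167 177 181 158 100 115 165 138  83  90
  145]
 [138  92 114  96 103 116 135 150 165 173 179 171 142 118 166 157  87  75
  120]
 [119  93 116  99  96 111 128 144 158 169 171 174 157 131 166 149  85  75
  110]
 [104  77 114 107  92 102 118 135 151 158 165 163 143 151 169 127  81  77
  108]
 [117  66 107 119 102  92 105 121 137 149 150 146 142 165 162 108  76  78
  110]
 [146  66 104 140 146 133 107 106 118 129 140 146 164 167 144  90  81  73
  110]
 [154  80  87 132 165 168 159 147 141 154 167 169 169 147  99  76  77  77
  125]
 [169 112  76  82 133 164 167 168 170 170 170 165 141  93  79  77  74 102
  150]
 [176 148  94  68  81 112 128 143 152 146 136 119  90  79  77  78  82 135
  164]
 [180 172 142  86  74  76  76  81  91  87  76  75  77  75  76  75 113 157
  168]
 [177 177 168 136  81  65  65  68  67  68  68  69  67  64  86 114 148 166
  171]
 [173 175 178 171 144 116 104 112 120 120 118 116  94  95 136 160 166 169
  172]
 [168 172 176 177 176 167 151 145 139 139 135 128 132 153 169 170 170 171
  173]]
```

Emit:
{"fn": "move_arm", "kwargs": {"commands": [[[0.045,-0.03,0.05,0],[0,0,0.2,0],[0,0,0,0]]]}}

```text
time: 18.8
eef_pos: [467.5, 40.7, 74.4]
tcp_rot: [1.0, -0.001, -0.001, -0.0]
ft_force: [0.4, -0.3, 0.3]
width: 22.6
finger_force: 60.2
```

```bash
python3 lug.py
```

```text
18.85 [467.7  40.7  74.6] yaw -0.06 [-0.1  0.1 -0.4]
lug box 291 352 114 218 tool x far 70.5 ring y -13.3 13.4 centre world [524.2  40.6  64.8]
```

Emit:
{"fn": "move_arm", "kwargs": {"commands": [[[-0.02,0,0.2,0],[-0.02,0,0.18,0],[0,0,0,0]]]}}

```text
time: 19.23
eef_pos: [466.0, 40.7, 62.8]
tcp_rot: [1.0, -0.001, -0.001, -0.0]
ft_force: [0.8, 0.2, -0.3]
width: 22.7
finger_force: 60.2
```

```bash
python3 lug.py; python3 chk.py
```

```text
19.275 [466.4  40.7  63.1] yaw -0.06 [ 0.3 -1.3 -0.9]
lug box 291 352 114 218 tool x far 70.4 ring y -13.3 13.4 centre world [522.7  40.6  53.3]
19.325 [466.6  40.7  63.4] [536.00767826  40.75485207 188.96630354]
orange 1913 px 325.5 161.4 box 295 350 116 217 xy [516.1  38.8] x 490.5 536.2 y 28.1 52.1
orange 40 px 322.6 86.7 box 317 333 83 91 xy [549.   40.1] x 547.1 550.6 y 35.6 42.5
orange 8 px 331.5 92.0 box 328 335 92 92 xy [546.7  36.3] x 546.6 546.7 y 34.8 37.8
foot 7598 px 321.1 64.2 box 249 394 0 111 xy [567.6  40.7] x 539.1 608.9 y -1.6 82.6
brass 310 px 322.9 87.8 box 307 339 82 93 xy [550.3  39.8] x 547.7 553.3 y 31.9 47.6
```

Emit:
{"fn": "move_arm", "kwargs": {"commands": [[[-0.1,0,0,0],[-0.1,0,0,0],[-0.1,0,0,0],[0,0,0,0]]]}}

```text
time: 19.82
eef_pos: [457.9, 40.6, 63.8]
tcp_rot: [1.0, -0.001, 0.001, 0.0]
ft_force: [1.2, 0.8, -0.9]
width: 22.5
finger_force: 60.2
```

Emit:
{"fn": "move_arm", "kwargs": {"commands": [[[-0.15,0,0,0],[-0.15,0,0,0],[0,0,0,0]]]}}

```text
time: 20.2
eef_pos: [448.8, 40.6, 63.8]
tcp_rot: [1.0, -0.001, 0.0, 0.0]
ft_force: [2.1, -0.6, -0.3]
width: 22.8
finger_force: 60.3
```

```bash
cat > ptr.py <<'E'
from h import *
o=sensors.get_obs(); print(o["time"],o["eef_pos"].round(1),o["ft_force"].round(1))
for n,b in (("scene",(300,150,380,225)),("top",(295,145,345,195))):
    c=cap(n); np.savez(n+"1.npz",**c); hsv=cv2.cvtColor(c["image"],cv2.COLOR_RGB2HSV).astype(int)
    x0,y0,x1,y1=b
    for nm,hl,hh in (("red",0,4),("orange",6,24)):
        k=np.zeros((400,640),bool); k[y0:y1,x0:x1]=True
        m=k&(hsv[...,0]>=hl)&(hsv[...,0]<=hh)&(hsv[...,1]>(110 if nm=="red" else 50))&(hsv[...,2]>90)
        v,u=np.nonzero(m); 
        for a in range(len(u)): pass
        if len(u):
            p=onplane(c,u,v,54); q=p[(p[:,0]>560)]; print(n,nm,len(q),[tuple(np.r_[uu,vv,pp[:2].round(1)]) for uu,vv,pp in zip(u,v,p) if pp[0]>560][:12] if nm=="orange" else (q.mean(0).round(1),q.min(0).round(1),q.max(0).round(1)))
E
python3 ptr.py; python3 lug.py
```

```text
20.2 [448.8  40.6  63.8] [ 2.1 -0.6 -0.3]
scene red 17 (array([605.8,  60. ,  54. ]), array([598.6,  51.2,  54. ]), array([612.2,  67.5,  54. ]))
scene orange 15 [(np.float64(347.0), np.float64(184.0), np.float64(625.0), np.float64(46.2)), (np.float64(345.0), np.float64(185.0), np.float64(618.2), np.float64(46.9)), (np.float64(346.0), np.float64(185.0), np.float64(619.9), np.float64(45.1)), (np.float64(347.0), np.float64(185.0), np.float64(621.5), np.float64(43.3)), (np.float64(348.0), np.float64(185.0), np.float64(623.1), np.float64(41.5)), (np.float64(349.0), np.float64(185.0), np.float64(624.7), np.float64(39.7)), (np.float64(346.0), np.float64(186.0), np.float64(616.4), np.float64(42.2)), (np.float64(347.0), np.float64(186.0), np.float64(618.0), np.float64(40.4)), (np.float64(348.0), np.float64(186.0), np.float64(619.6), np.float64(38.6)), (np.float64(349.0), np.float64(186.0), np.float64(621.2), np.float64(36.8)), (np.float64(350.0), np.float64(186.0), np.float64(622.8), np.float64(35.0)), (np.float64(349.0), np.float64(187.0), np.float64(617.7), np.float64(33.9))]
top red 17 (a
[... 394 characters left out ...]
p.float64(43.0)), (np.float64(320.0), np.float64(166.0), np.float64(619.1), np.float64(40.2)), (np.float64(321.0), np.float64(166.0), np.float64(619.1), np.float64(37.5)), (np.float64(322.0), np.float64(166.0), np.float64(619.1), np.float64(34.8)), (np.float64(323.0), np.float64(166.0), np.float64(619.1), np.float64(32.0)), (np.float64(318.0), np.float64(167.0), np.float64(616.3), np.float64(45.7)), (np.float64(319.0), np.float64(167.0), np.float64(616.3), np.float64(43.0)), (np.float64(318.0), np.float64(168.0), np.float64(613.5), np.float64(45.7))]
20.35 [449.   40.6  63.8] yaw -0.06 [ 2.9  0.2 -0.3]
lug box 291 352 114 218 tool x far 70.6 ring y -13.3 13.5 centre world [505.6  40.5  54. ]
```

Emit:
{"fn": "move_arm", "kwargs": {"commands": [[[-0.15,0,0,0],[-0.15,0,0,0],[-0.1,0,0,0],[0,0,0,0],[0,0,0,0]]]}}

```text
time: 20.98
eef_pos: [436.9, 40.7, 63.7]
tcp_rot: [1.0, -0.0, 0.0, 0.0]
ft_force: [4.9, 0.2, -0.0]
width: 22.8
finger_force: 60.3
```

```bash
sed -i 's/\[tuple.*\[:12\] if nm=="orange" else //' ptr.py; python3 ptr.py; python3 lug.py; python3 - <<'E'
from h import *
o=[]
for n,(x0,y0,x1,y1) in (("scene",(305,165,375,225)),("top",(297,145,347,195))):
    im=np.load(n+"1.npz")["image"][y0:y1,x0:x1]; o.append(cv2.resize(im,(400,int(400*(y1-y0)/(x1-x0))),interpolation=cv2.INTER_CUBIC))
h=max(i.shape[0] for i in o); o=[cv2.copyMakeBorder(i,0,h-i.shape[0],0,0,cv2.BORDER_CONSTANT) for i in o]
cv2.imwrite("pics/fin.png",np.hstack(o)[:,:,::-1])
E
```

```text
20.975 [436.9  40.7  63.7] [ 4.9  0.2 -0. ]
scene red 16 (array([606.1,  60.1,  54. ]), array([598.6,  51.2,  54. ]), array([612.2,  67.5,  54. ]))
scene orange 12 (array([608.2,  39.6,  54. ]), array([604.7,  30. ,  54. ]), array([611.5,  47.6,  54. ]))
top red 16 (array([604.9,  62.9,  54. ]), array([599.7,  54. ,  54. ]), array([610.8,  67.7,  54. ]))
top orange 11 (array([607.1,  42.1,  54. ]), array([602.3,  32.2,  54. ]), array([610.7,  48.5,  54. ]))
21.125 [436.9  40.7  63.7] yaw -0.06 [4.4 0.2 1. ]
lug box 291 352 114 218 tool x far 70.7 ring y -13.4 13.5 centre world [493.6  40.5  53.9]
```

Emit:
{"fn": "move_arm", "kwargs": {"commands": [[[-0.03,0,0,0],[-0.03,0,0,0],[0,0,0,0],[0,0,0,0]]]}}

```text
time: 21.62
eef_pos: [435.1, 40.7, 63.6]
tcp_rot: [1.0, -0.001, 0.0, 0.0]
ft_force: [5.7, 0.2, 0.4]
width: 22.4
finger_force: 60.3
```

```bash
python3 ptr.py; python3 ptr.py; python3 - <<'E'
from h import *
o=[]
for n,(x0,y0,x1,y1) in (("scene",(305,165,375,225)),("top",(297,145,347,195))):
    im=np.load(n+"1.npz")["image"][y0:y1,x0:x1]; o.append(cv2.resize(im,(400,int(400*(y1-y0)/(x1-x0))),interpolation=cv2.INTER_CUBIC))
h=max(i.shape[0] for i in o); o=[cv2.copyMakeBorder(i,0,h-i.shape[0],0,0,cv2.BORDER_CONSTANT) for i in o]
cv2.imwrite("pics/fin.png",np.hstack(o)[:,:,::-1])
E
```

```text
21.625 [435.1  40.7  63.6] [5.7 0.2 0.4]
scene red 15 (array([605.6,  59.7,  54. ]), array([598.6,  51.2,  54. ]), array([610.4,  66.3,  54. ]))
scene orange 12 (array([606.7,  39. ,  54. ]), array([603.1,  29. ,  54. ]), array([611.3,  46.5,  54. ]))
top red 17 (array([604.2,  63.5,  54. ]), array([599.7,  54. ,  54. ]), array([608. ,  70.4,  54. ]))
top orange 13 (array([604.4,  39.5,  54. ]), array([602.2,  29.5,  54. ]), array([607.9,  48.5,  54. ]))
21.725 [435.1  40.7  63.7] [ 5.1 -0.2  0.3]
scene red 15 (array([605.6,  59.7,  54. ]), array([598.6,  51.2,  54. ]), array([610.4,  66.3,  54. ]))
scene orange 12 (array([606.7,  39. ,  54. ]), array([603.1,  29. ,  54. ]), array([611.3,  46.5,  54. ]))
top red 18 (array([604.9,  63.7,  54. ]), array([599.7,  54. ,  54. ]), array([610.8,  70.4,  54. ]))
top orange 13 (array([604.4,  39.5,  54. ]), array([602.2,  29.5,  54. ]), array([607.9,  48.5,  54. ]))
```

View pics/fin.png

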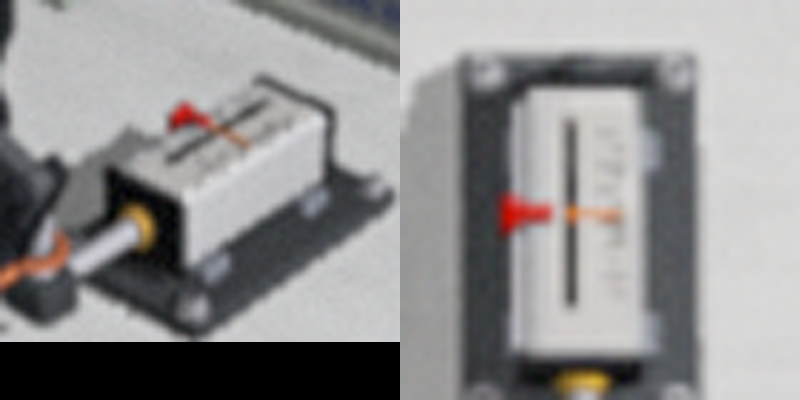

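Both cameras show the orange pointer in line with the red marker: top view red at (525,213) and orange at (590,214), with a measured gap under 1 mm. The lug is on the hook and the pull is steady at 5 N. Handing in.

```bash
python3 -c "
from rig import arm
print(arm.sign_off())"
```

```text
the job is handed in; nothing more can be done
None
```

The job is handed in: I pulled the empty gauge to its stop and eased it home, then hooked the larger resistor's lug over the pin and am holding the pull with the orange pointer level with the red marker, within about 1 mm in both camera views.

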